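# Make up the service kit and the control kit

### The job

Make up the two lab kits. Into the blue tray: the aluminium alignment plate in the big pocket (lift it straight up off its two dowels and keep it level throughout) and the red-capped jar in the small pocket; into the grey tray: the green-capped jar and the amber, black-capped jar, one in each pocket, in either order. Everything lies or stands flat and upright on its pocket floor, released and still; leave the yellow-capped jar, the tube rack and the tip box where they are.

Things in the scene. Friction and masses are not known exactly. Their poses are not given: they have to be found in the camera images.
- plate: Aluminium alignment plate, 100 (x) x 70 (y) x 8 mm, 0.15 to 0.31 kg, on the stand; two 9.4 mm through holes at x = +-35 mm over the stand's dowels (0.7 mm play a side). Black grip block in its middle: 40 mm along x, 20 mm thick along y, from 8 to 40 mm above the underside. Origin: centre of the underside, z up. At the start its origin is 12 mm above the stand's, axes alike.
- stand: Storage stand, dark steel, fixed: base 120 (x) x 80 (y) x 12 mm; two brass dowels of 8 mm at x = +-35 mm rise 16 mm above the base (tops at 28 mm), standing 8 mm out of the plate. Origin at the centre of its underside, z up.
- blue_tray: Blue kit tray, fixed block 140 (x) x 200 (y) x 16 mm; pockets 12 mm deep, floors 4 mm above the bench, lined light blue. Big pocket 118 (x) x 94 (y) mm centred at (0, -40) mm of the tray, for the plate with its long side along the tray's x, either way round; small pocket 50 x 50 mm centred at (0, +58) mm. Origin at the centre of its underside, z up.
- grey_tray: Grey kit tray, fixed block 140 (x) x 200 (y) x 16 mm; pockets 12 mm deep, floors 4 mm above the bench, lined black. Two pockets, each 50 x 50 mm, centred at (0, -48) and (0, +48) mm of the tray. Origin at the centre of its underside, z up.
- red_jar: White, red-capped jar, a plain upright cylinder 32 mm in diameter and 76 mm tall with the cap as wide as the body (cap from 54 mm up), 55 to 115 g, loose on the bench; origin at the centre of its underside, z up.
- green_jar: White, green-capped jar, a plain upright cylinder 32 mm in diameter and 76 mm tall with the cap as wide as the body (cap from 54 mm up), 55 to 115 g, loose on the bench; origin at the centre of its underside, z up.
- amber_jar: Amber (brown) glass, black-capped jar, a plain upright cylinder 32 mm in diameter and 76 mm tall with the cap as wide as the body (cap from 54 mm up), 55 to 115 g, loose on the bench; origin at the centre of its underside, z up.
- yellow_jar: White, yellow-capped jar, a plain upright cylinder 32 mm in diameter and 76 mm tall with the cap as wide as the body (cap from 54 mm up), 55 to 115 g, loose on the bench; origin at the centre of its underside, z up. Not part of any kit: to be left alone.
- tube_rack: Bystander: white tube rack, 110 (x) x 60 (y) mm, 84 mm tall with its capped tubes, loose. Origin at the centre of its underside.
- tip_box: Bystander: orange pipette-tip box, 120 (x) x 85 (y) mm, 56 mm tall with its white tips, loose. Origin at the centre of its underside.
Mind the look-alikes: they are no part of the job. What is shaped like the green_jar but purple is not meant.

How it is judged (in metres and radians):
At the end, for the whole second after the job is handed in: Plate flat in the blue tray's big pocket (12 mm in x, 15 mm in y, 0.06 rad tilt, 0.3 rad yaw), red jar upright in its small pocket, green and amber jars upright, one in each grey pocket (12 mm in x and y, 0.1 rad); all on the pocket floors (4 mm) and still; bystanders moved under 20 mm (x of plate in the frame of blue_tray between -0.012 and 0.012 m and y of plate in the frame of blue_tray between -0.055 and -0.025 m and z of each of plate, red_jar in the frame of blue_tray below 0.008 m and angle between plate's own z axis and vertical below 0.06 rad and angle between the x axis of plate and the x axis of blue_tray, either way round below 0.3 rad and linear speed of each of plate, red_jar, green_jar, amber_jar below 0.02 m/s and x of red_jar in the frame of blue_tray between -0.012 and 0.012 m and z of red_jar in the frame of blue_tray above 0 m and angle between each of red_jar, green_jar, amber_jar's own z axis and vertical below 0.1 rad and y of red_jar in the frame of blue_tray between 0.046 and 0.07 m and x of green_jar in the frame of grey_tray between -0.012 and 0.012 m and z of green_jar in the frame of grey_tray between 0 and 0.008 m and (y of green_jar in the frame of grey_tray between -0.06 and -0.036 m or y of green_jar in the frame of grey_tray between 0.036 and 0.06 m) and x of amber_jar in the frame of grey_tray between -0.012 and 0.012 m and z of amber_jar in the frame of grey_tray between 0 and 0.008 m and (y of amber_jar in the frame of grey_tray between -0.06 and -0.036 m or y of amber_jar in the frame of grey_tray between 0.036 and 0.06 m) and distance of each of yellow_jar, tube_rack, tip_box from where it was at the start of the episode below 0.02 m); the robot touches nothing.
It fails at once if the alignment plate is tipped by more than 0.25 rad (angle between plate's own z axis and vertical above 0.25 rad).
It fails at once if the yellow jar is displaced by more than 20 mm (distance of yellow_jar from where it was at the start of the episode above 0.02 m).
It fails at once if the tube rack is displaced by more than 20 mm (distance of tube_rack from where it was at the start of the episode above 0.02 m).
It fails at once if the tip box is displaced by more than 20 mm (distance of tip_box from where it was at the start of the episode above 0.02 m).
It also fails if it takes over 104 s, if anything falls off the work surface, if the arm or the gripper's body presses on something with over 40 N, if the wrist force passes 120 N, or if a joint passes its speed limit or range.

### The arm

A 6-joint arm with a two-finger parallel gripper is mounted at the origin on the work surface. World frame = base frame: x ahead of the robot, y to its left, z up, the work surface at z = 0. Lengths are in mm, angles in rad, forces in N, time in s.
With the tool pointing down it reaches from about 300 to 775 mm from the base axis. Payload 14.6 kg.
Tool frame: the origin (TCP) lies at the very end of the fingers, on their centre line; the grasp point (between the pads) lies 19 mm behind it; z points along the fingers, y is the direction in which the jaws open and shut (so a half turn about z gives the same grasp; the last joint's range is limited). The gripper opens to 94 mm and grips with 3 to 60 N. Pads are 16 mm wide; open, the fingers measure 119 mm over their backs; the gripper's body (75 mm by 177 mm) begins 78 mm behind the grasp point.
Start: joints at [-1.315, 0.3, 1.521, -0, 1.321, -0.067], TCP at [174.466, -521.585, 205.446] pointing down, gripper open.
Joint ranges: [-3.03, 3.03], [-0.79, 2.21], [0.23, 2.52], [-1.04, 4.18], [0, 3.07], [-2.55, 2.55]. Speed limits (rad/s): [2.22, 2.22, 2.57, 3.14, 3.14, 3.14].

### API

Orientations are given as [roll, pitch, yaw] about the fixed x, y, z axes, in that order (R = Rz(yaw) Ry(pitch) Rx(roll)).
In Python, from cell import manip gives the robot as it stands.
- The arm moves only by the shell command python3 -m inch 'ROWS' [FORCE]. ROWS is a JSON object of lists of equal length, an entry for each row: "grip": the opening, from -1 (shut) to 1 (fully open), so that 0 is half open; "travel": the shift along the world's x, y, z in cm, a list of three; "turn": the turn, a rotation vector about the world's x, y, z in degrees, a list of three. A call has 1 to 10 rows; each row is the pose to reach, as a shift and turn from the pose measured when the call began; what a row does not reach only later rows make up. A row lasts 1/8 s, in which the tool goes at most 62.5 mm and 10.7 degrees, less where a joint would pass 70% of its speed; a pose out of reach is approached as far as the arm can. A call with a gripper value outside its range is refused whole. The fingers move at their own pace and stop on an object; FORCE is the grip in N (left out, the last holds). Time passes only in rows, so rows that repeat a pose let the fingers close. It gives the time, the measured TCP pose, the force and the opening at its end, in the units of the state.
- manip.read_state(): the state, without advancing time (a new reading comes with each control period).
- manip.camera(name): name is "scene" or "top" or "wrist"; returns (picture, depth): 420x560x3 uint8, red, green, blue; 420x560 float32, mm along the optical axis (not along the pixel's ray), 0 where there is no reading.
- manip.calibration(name): a dict with "fx", "fy", "cx", "cy" (pixels), "world_from_camera" (4x4, takes a point from camera to world coordinates). Camera axes: x right, y up, looking along -z (the intrinsics and any distortion apply to the point x, -y, -z); pixel columns grow to the right and rows downward; lengths in mm; the calibration is good to about 2 mm. A picture is of the moment at which its call begins: read the wrist's pose just before it. calibration takes no time and is no camera call; for the wrist camera it gives the pose at the moment of the call.
- manip.sign_off(): hands the job in, once; it reports no verdict.
Trained networks look in the newest picture that a camera, given by its name, has taken for a name from the list of things; names that differ only in an ending like _2 or _b are one class to them, and where a whole thing is asked for, a point or a joint stands for the part that bears it (a point fixed in the world has none). Each returns a list of dicts, best first, with "p" (0 to 1); they miss things now and then, are a little off and sometimes report something else, mostly with a low value. They report only what shows in the picture. A call takes as long as a camera call. They do not tell look-alikes from the thing itself.
- manip.look_for(camera, label): "bbox" ([left, top, right, bottom] in pixels, round what is visible of it).
The state is a dict: "clock": time; "joints": joint angles; "qd": joint speeds; "effort": joint torques, N m; "eef_pos": TCP position; "eef_rot": TCP orientation; "wrist_force": force on the tool from outside, world axes, zero at the start; "moment": the same for the moment, N m; "finger_gap": finger opening in mm.
Only numpy, scipy, OpenCV 4.12 (cv2) and the standard library are available. Lean on these libraries where they do the work, as an engineer would, in place of code of your own. Each camera call takes 0.05 s, during which the arm holds its last target.

## Working session

There is one attempt and no reset: what is moved stays moved. The work goes in short steps, Python scripts to look and compute and a shell command to move; the robot and the scene stay as the last step left them, time stands still between calls to the robot, and variables do not carry over. Pictures are saved under pics/ and viewed, and the job is handed in when it is done.

```bash
ls; mkdir -p pics; python3 - <<'E'
from cell import manip
import cv2
print(manip.read_state())
for n in ("scene","top","wrist"):
    p,d=manip.camera(n); cv2.imwrite(f"pics/{n}0.png",p[:,:,::-1])
    c=manip.calibration(n); print(n,c)
E
```

```text
pics
{'clock': 0.0, 'joints': array([-1.31461670e+00,  3.00444186e-01,  1.52158817e+00,  5.87707224e-06,
        1.32070317e+00, -6.65990267e-02]), 'qd': array([ 5.13322105e-04,  7.49961489e-04, -6.61624137e-05,  5.78572726e-04,
       -5.64107793e-04, -7.96370442e-04]), 'effort': array([ 1.82587155e-03, -5.31803691e+01, -3.52735949e+01,  7.08800275e-02,
        2.44013773e-02, -8.21089202e-05]), 'eef_pos': array([ 174.39313764, -521.33864732,  204.89809478]), 'eef_rot': array([-3.14045269e+00, -8.17384190e-05,  3.22777151e-01]), 'wrist_force': array([-0.15762316,  0.52233813, -0.36181881]), 'moment': array([ 0.05855797,  0.02065735, -0.02269425]), 'finger_gap': 94.35127207412017}
scene {'fx': 384.7147298961308, 'fy': 384.7147298961308, 'cx': 286.5052457726052, 'cy': 215.06704122049567, 'world_from_camera': array([[-2.65509165e-01, -6.74733796e-01,  6.88650265e-01,
         1.21546111e+03],
       [ 9.64041531e-01, -1.94212963e-01,  1.81398045e-01,
         1.59338416e+02],
       [ 1.13494167e-02,  7.12050300e-01,  7.02036723e-01,
         6.71345358e+02],
       [ 0.00000000e+00,  
[... 301 characters left out ...]
.46831160e-02, -4.33208790e-03,
        -4.40974230e+00],
       [-6.34269055e-04,  1.47889791e-01,  9.89003644e-01,
         1.27399787e+03],
       [ 0.00000000e+00,  0.00000000e+00,  0.00000000e+00,
         1.00000000e+00]])}
wrist {'fx': 370.79830619084754, 'fy': 370.79830619084754, 'cx': 283.848041260701, 'cy': 212.5836087412048, 'world_from_camera': array([[ 3.18041902e-01,  9.16921725e-01,  2.41047501e-01,
         2.45784280e+02],
       [-9.48075930e-01,  3.07905408e-01,  7.96636112e-02,
        -4.97842252e+02],
       [-1.17453325e-03, -2.53867700e-01,  9.67238239e-01,
         3.84189522e+02],
       [ 0.00000000e+00,  0.00000000e+00,  0.00000000e+00,
         1.00000000e+00]])}
```

View pics/top0.png

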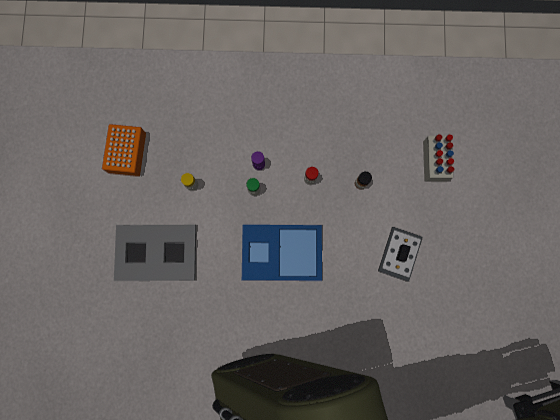

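View pics/scene0.png

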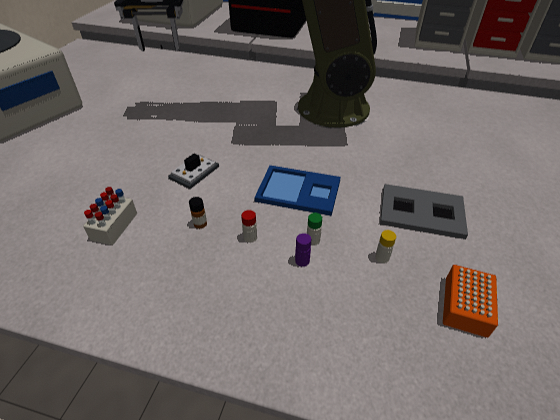

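View pics/wrist0.png

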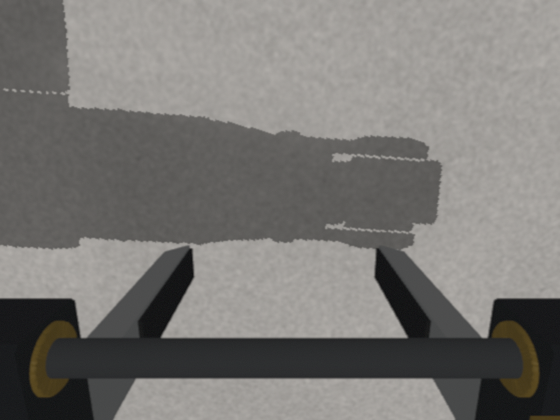

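Top view: orange box at (123,150), yellow jar (188,180), purple decoy (258,160), green (253,185), red (312,173), amber/black (363,180), rack (440,157), grey tray (156,252), blue tray (282,252), stand with plate (400,254). Next I measure these.

```bash
cat > h.py <<'E'
from cell import manip
import numpy as np, cv2
def cloud(n,save=None):
    p,d=manip.camera(n); c=manip.calibration(n)
    if save: cv2.imwrite(f"pics/{save}.png",p[:,:,::-1])
    v,u=np.mgrid[0:420,0:560]
    X=np.stack([(u-c['cx'])/c['fx']*d,-(v-c['cy'])/c['fy']*d,-d,np.ones_like(d)],-1)
    W=(X@c['world_from_camera'].T)[...,:3]; W[d==0]=np.nan
    return p,d,W,c
def proj(n,P,c=None):
    c=c or manip.calibration(n)
    q=np.linalg.inv(c['world_from_camera'])@np.r_[P,1]
    return c['cx']+c['fx']*q[0]/-q[2], c['cy']+c['fy']*q[1]/q[2]
E
python3 - <<'E'
from h import *
for n in ("top","scene"):
    p,d,W,c=cloud(n)
    z=W[...,2]; print(n,"floor z",np.nanmedian(z[230:300,300:420] if n=="scene" else z[200:220,100:400]))
    for l in "red_jar green_jar amber_jar yellow_jar plate stand blue_tray grey_tray tube_rack tip_box".split():
        for r in manip.look_for(n,l)[:3]:
            b=[int(round(t)) for t in r['bbox']]
            w=W[b[1]:b[3],b[0]:b[2]]; zz=w[...,2]; ok=np.isfinite(zz)
            t=np.nanpercentile(zz,98) if ok.any() else np.nan
            s=w[ok&(zz>t-6)]
            print(l,round(r['p'],2),b,"top z %.1f"%t,"mid",((s.min(0)+s.max(0))/2).round(1),"ext",np.ptp(s,axis=0).round(1))
E
```

```text
top floor z 0.6972220961022231
red_jar 0.73 [303, 167, 321, 184] top z 80.8 mid [650.1 -74.7  79.5] ext [28.9 27.3  9.4]
red_jar 0.64 [177, 171, 196, 194] top z 80.7 mid [626.4 228.2  79.3] ext [31.  29.6  8.7]
green_jar 0.56 [244, 178, 258, 195] top z 80.6 mid [617.9  70.8  78. ] ext [30.6 27.1  6.6]
green_jar 0.55 [248, 150, 266, 170] top z 80.2 mid [685.   59.5  78.3] ext [28.3 29.7  8. ]
amber_jar 0.64 [354, 173, 372, 192] top z 79.6 mid [ 640.4 -205.5   78.5] ext [25.8 29.9  9.6]
yellow_jar 0.66 [180, 174, 197, 193] top z 80.9 mid [625.1 228.2  79.3] ext [28.5 29.6  8.7]
plate 0.91 [381, 234, 417, 278] top z 54.1 mid [ 461.7 -304.6   52.9] ext [39.2 28.3  9.7]
stand 0.65 [379, 230, 424, 281] top z 53.2 mid [ 462.9 -304.6   52.7] ext [41.6 28.3 10.2]
stand 0.17 [303, 165, 319, 186] top z 80.7 mid [650.1 -74.7  79.4] ext [28.9 27.3  9.4]
blue_tray 0.71 [242, 225, 321, 281] top z 21.1 mid [458.   -4.5  20.8] ext [142.3 198.2  11.3]
grey_tray 0.63 [112, 225, 197, 280] top z 21.7 mid [451.2 311.   20.2] ext [139.8 204.    9.1]
tube_rack 0.55 [422, 136, 456, 181] top z 86.9 mid [ 703.
[... 670 characters left out ...]
z 76.2 mid [630.1 227.1  73.7] ext [31.6 30.1  6.9]
plate 0.97 [170, 155, 216, 184] top z 50.4 mid [ 468.7 -306.9   49.4] ext [37.1 27.9  9.5]
plate 0.7 [170, 165, 218, 186] top z 32.3 mid [ 481.5 -309.4   34.1] ext [35.9 25.2 15.5]
blue_tray 0.6 [254, 168, 343, 215] top z 16.8 mid [517.2  -8.2  43.9] ext [259.1 201.8  66.1]
grey_tray 0.82 [382, 186, 465, 238] top z 73.4 mid [626.6 227.3  74.9] ext [24.5 27.6  4.4]
tube_rack 0.69 [85, 185, 138, 244] top z 83.7 mid [ 709.7 -399.8   81.6] ext [96.8 43.5  7.9]
tube_rack 0.36 [440, 267, 498, 341] top z 56.0 mid [712.6 402.   54.3] ext [118.1  86.1   8.6]
tip_box 0.59 [442, 267, 496, 339] top z 56.1 mid [712.6 401.   54.3] ext [118.1  84.    8.5]
```

```bash
python3 - <<'E'
from h import *
for n in ("top","scene"):
    p,d,W,c=cloud(n); z=W[...,2]; off=4 if n=="top" else 0
    R=[("plate",(470,-305),90,(16+off,26+off)),("block",(467,-305),40,(44+off,60)),("blue",(460,-5),140,(11+off,21+off)),("grey",(453,310),140,(11+off,21+off))]
    for l,q,rad,(a,b) in R:
        m=(z>a)&(z<b)&(np.hypot(W[...,0]-q[0],W[...,1]-q[1])<rad)
        m=cv2.morphologyEx(m.astype(np.uint8),cv2.MORPH_OPEN,np.ones((2,2)))>0
        nn,lab,st,_=cv2.connectedComponentsWithStats(m.astype(np.uint8))
        k=1+np.argmax(st[1:,4]); m=lab==k
        r=cv2.minAreaRect(W[m][:,:2].astype(np.float32)); print(n,l,m.sum(),np.round(r[0],1),np.round(r[1],1),round(r[2],1),"z",np.median(z[m]).round(1))
    # pockets
    hsv=cv2.cvtColor(p,cv2.COLOR_RGB2HSV)
    for l,q in (("bigp",(458,-45)),("smallp",(458,53)),("g-",(455,263)),("g+",(455,359))):
        m=(z<13+off)&(np.hypot(W[...,0]-q[0],W[...,1]-q[1])<66 if l=="bigp" else (np.hypot(W[...,0]-q[0],W[...,1]-q[1])<36))&(p.mean(-1)>0)
        m&=(z>-5)
        r=cv2.minAreaRect(W[m][:,:2].astype(np.float32)); print(n,l,np.round(r[0],1),np.round(r[1],1),round(r[2],1),"z",np.median(z[m]).round(1))
E
```

```text
top plate 42 [ 470.1 -287.6] [17.9 21.7] 42.4 z 21.2
top block 129 [ 460.1 -310.6] [27.5 39.8] 72.6 z nan
top blue 232 [407.4  54.5] [41.1 70.7] 3.8 z nan
top grey 1630 [448.5 309.9] [138.3 196.6] 2.0 z nan
top bigp [457.9 -44.7] [130.4 129.5] 1.3 z 5.4
top smallp [458.1  52.3] [69.8 68.4] 65.0 z 6.0
top g- [454.7 262.8] [69.  68.9] 41.7 z 6.7
top g+ [455.3 358.7] [69.3 70. ] 25.4 z 6.5
scene plate 432 [ 464.  -303.6] [ 64.8 107.4] 69.6 z nan
scene block 90 [ 452.8 -302.8] [25.2 69.3] 82.9 z nan
scene blue 1500 [457.1  -2.8] [138.3 197.8] 4.9 z nan
scene grey 2692 [445.2 316.2] [141.2 215.2] 6.9 z nan
scene bigp [454.7 -44.8] [110.7 122.3] 0.7 z 3.2
scene smallp [457.7  52.2] [57.6 52.4] 88.6 z 3.3
scene g- [457.3 263.1] [49.2 65. ] 89.9 z 3.6
scene g+ [449.7 361.4] [63.8 55.9] 26.9 z 3.6
```

```bash
python3 -m inch '{"grip":[0,0,0,0,0,0,0,0,0,0],"travel":[[3,3,1],[7,6,2],[10,8,3],[12,10,3],[16,13,3],[20,16,3],[23,19,3],[25,21,3],[25,21,3],[25,21,3]],"turn":[[0,0,-5],[0,0,-10],[0,0,-15],[0,0,-20],[0,0,-25],[0,0,-30],[0,0,-35],[0,0,-35],[0,0,-35],[0,0,-35]]}' 20
```

```text
clock: 2.6
eef_pos: [424.1, -312.0, 235.4]
eef_rot: [3.142, 0.0, -0.288]
wrist_force: [0.5, -0.7, 0.8]
finger_gap: 46.8
```

```bash
python3 - <<'E'
from h import *
p,d,W,c=cloud("wrist","w1"); np.savez("/tmp/w1.npz",p=p,W=W,d=d)
print(manip.read_state()['eef_pos'])
E
```

```text
[ 423.89677704 -312.22212157  235.43467155]
```

View pics/w1.png

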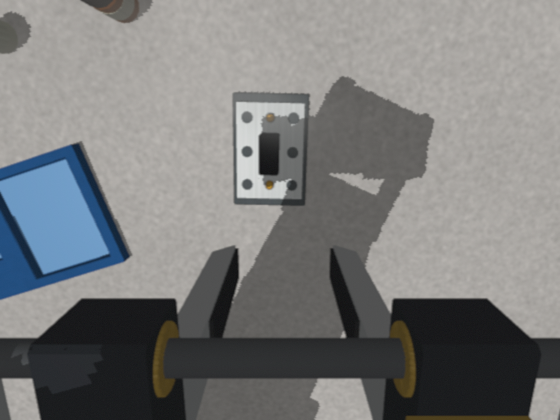

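Wrist view: stand/plate centred at about (270,150), nearly aligned with the tool; dowels at (270,117) and (269,186); black grip block between (259,133) and (279,175). The blue tray's big pocket is at left.

```bash
python3 - <<'E'
from h import *
f=np.load("/tmp/w1.npz"); W=f['W']; p=f['p']; z=np.nan_to_num(W[...,2],nan=-99)
roi=np.zeros(z.shape,bool); roi[85:215,220:320]=1
print("floor",np.median(z[30:80,300:500]))
def rect(m,l):
    m=m&(z>-90); nn,lab,st,_=cv2.connectedComponentsWithStats(m.astype(np.uint8)); m=lab==1+np.argmax(st[1:,4])
    r=cv2.minAreaRect(W[m][:,:2].astype(np.float32)); print(l,m.sum(),np.round(r[0],1),np.round(r[1],1),round(r[2],1),"z",np.median(z[m]).round(1))
rect(roi&(z>40),"block"); rect(roi&(z>15),"plate"); rect(roi&(z>6),"stand")
g=p.astype(int)
gold=roi&((g[...,0]-g[...,2])>35); nn,lab,st,ce=cv2.connectedComponentsWithStats(gold.astype(np.uint8))
for k in range(1,nn):
    if st[k,4]>8:
        P=np.median(W[lab==k],axis=0); print("dowel",ce[k],st[k,4],P.round(1))
E
```

```text
floor -0.1340527172297925
block 854 [ 464.8 -307.4] [19.7 40. ] 72.5 z 51.7
plate 6323 [ 464.7 -307.2] [ 70.1 100.1] 72.2 z 20.2
stand 8293 [ 464.7 -307.1] [ 80.1 120.3] 72.2 z 19.8
dowel [269.11764706 115.64705882] 17 [ 499.7 -318.4   27.5]
dowel [269.         184.82978723] 47 [ 432.1 -297.4   27.2]
```

```bash
python3 -m inch '{"grip":[0,0,0,0,0,0,0],"travel":[[2,0.3,-4],[4.1,0.5,-9],[4.1,0.5,-13],[4.1,0.5,-15],[4.1,0.5,-16],[4.1,0.5,-16],[4.1,0.5,-16]],"turn":[[0,0,-1],[0,0,-1.2],[0,0,-1.2],[0,0,-1.2],[0,0,-1.2],[0,0,-1.2],[0,0,-1.2]]}' 30; python3 - <<'E'
from h import *
p,d,W,c=cloud("wrist","w2"); z=np.nan_to_num(W[...,2],nan=-99)
print(manip.read_state()['eef_pos'],manip.read_state()['eef_rot'])
r=manip.look_for("wrist","plate"); print(r[:2])
E
```

```text
clock: 3.52
eef_pos: [465.2, -307.8, 76.5]
eef_rot: [3.141, -0.001, -0.31]
wrist_force: [0.4, -0.4, 0.5]
finger_gap: 47.0
[ 465.20484149 -307.66746452   76.53461738] [ 3.14087306e+00 -1.54921455e-03 -3.09862173e-01]
[{'bbox': [230.5, 153.7, 342.8, 300.1], 'p': 0.62}]
```

View pics/w2.png

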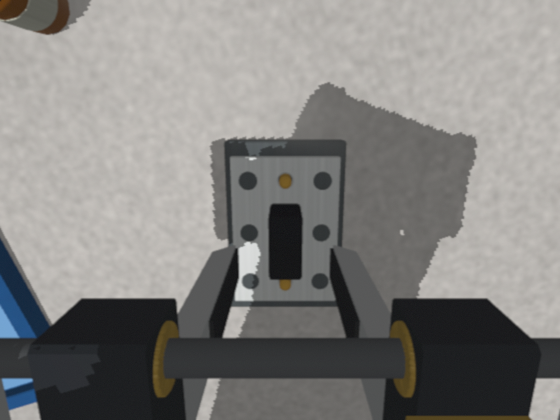

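The block sits centred between the open fingers (x≈285, fingers 238–330), aligned. I descend to TCP z≈25 and close.

```bash
python3 -m inch '{"grip":[0,0,0,0,-1,-1,-1,-1,-1,-1],"travel":[[0,0,-2],[0,0,-4],[0,0,-5.1],[0,0,-5.1],[0,0,-5.1],[0,0,-5.1],[0,0,-5.1],[0,0,-5.1],[0,0,-5.1],[0,0,-5.1]],"turn":[[0,0,0],[0,0,0],[0,0,0],[0,0,0],[0,0,0],[0,0,0],[0,0,0],[0,0,0],[0,0,0],[0,0,0]]}' 40
```

```text
clock: 4.88
eef_pos: [465.3, -307.8, 25.8]
eef_rot: [3.141, -0.002, -0.31]
wrist_force: [-1.3, 0.2, 5.7]
finger_gap: 19.8
```

```bash
python3 -m inch '{"grip":[-1,-1,-1,-1,-1,-1,-1,-1,-1],"travel":[[0,0,0.3],[0,0,0.7],[0,0,1.2],[0,0,1.8],[0,0,2.6],[0,0,4],[0,0,6],[0,0,6],[0,0,6]],"turn":[[0,0,0],[0,0,0],[0,0,0],[0,0,0],[0,0,0],[0,0,0],[0,0,0],[0,0,0],[0,0,0]]}'; python3 - <<'E'
from h import *
p,d,W,c=cloud("wrist","w3"); print(manip.read_state()['wrist_force'],manip.read_state()['finger_gap'])
E
```

```text
clock: 6.0
eef_pos: [465.1, -307.6, 85.4]
eef_rot: [3.141, -0.002, -0.31]
wrist_force: [0.2, -0.2, -1.7]
finger_gap: 19.8
[ 0.33024311 -0.49616298 -1.2712141 ] 19.64424976701569
```

View pics/w3.png

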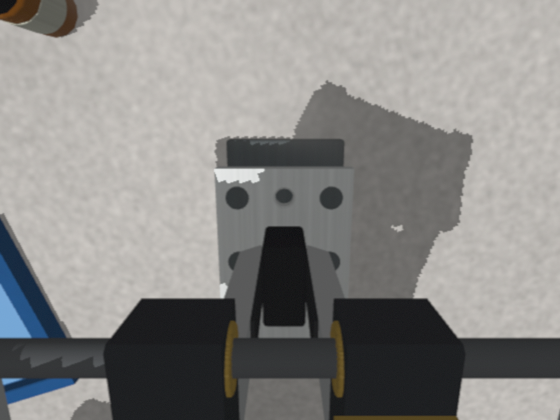

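```bash
python3 -m inch '{"grip":[-1,-1,-1,-1,-1,-1,-1,-1,-1,-1],"travel":[[0,2,3],[-1,5,6],[-3,9,9],[-4,13,12],[-6,18,14],[-7,22,15],[-8,26,15],[-8,26.5,15],[-8,26.5,15],[-8,26.5,15]],"turn":[[0,0,3],[0,0,6],[0,0,9],[0,0,12],[0,0,15],[0,0,17],[0,0,17.8],[0,0,17.8],[0,0,17.8],[0,0,17.8]]}'; python3 - <<'E'
from h import *
p,d,W,c=cloud("wrist","w4"); print(manip.read_state()['eef_pos'],manip.read_state()['eef_rot'])
np.savez("/tmp/w4.npz",p=p,W=W,d=d)
E
```

```text
clock: 7.3
eef_pos: [385.2, -43.2, 234.9]
eef_rot: [3.141, -0.0, -0.0]
wrist_force: [-0.4, -0.1, -1.3]
finger_gap: 19.5
[385.16086236 -43.25184544 234.87596754] [ 3.14108007e+00 -3.20124644e-04 -3.52931018e-04]
```

View pics/w4.png

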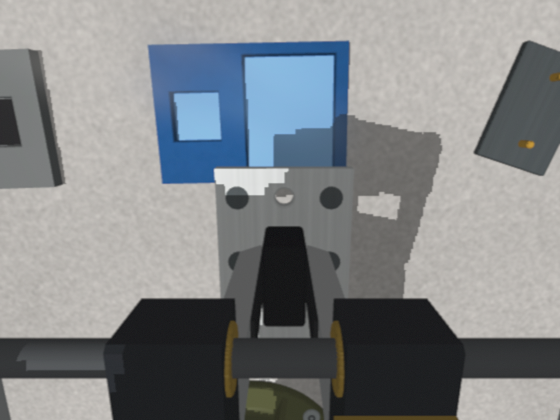

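The blue tray spans (150,42)–(350,183); its big pocket is at (245–335, 55–168) and its small pocket at (172–221, 92–142). The held plate covers only the pocket's near edge.

```bash
python3 - <<'E'
from h import *
f=np.load("/tmp/w4.npz"); W=f['W']; p=f['p']; z=np.nan_to_num(W[...,2],nan=-99)
hsv=cv2.cvtColor(p,cv2.COLOR_RGB2HSV)
b=(hsv[...,0]>95)&(hsv[...,0]<125)&(hsv[...,1]>60); b[:30]=0
print("floor",np.median(z[5:35,100:400]),"tray top",np.median(z[170:180,170:205]),"pocket",np.median(z[70:110,260:320]),np.median(z[100:130,180:215]))
def rect(m,l):
    nn,lab,st,_=cv2.connectedComponentsWithStats(m.astype(np.uint8)); m=lab==1+np.argmax(st[1:,4])
    r=cv2.minAreaRect(W[m&(z>-90)][:,:2].astype(np.float32)); print(l,m.sum(),np.round(r[0],1),np.round(r[1],1),round(r[2],1),np.round(cv2.boxPoints(r)).tolist(),"z",np.median(z[m]).round(1))
rect(b&(z>11)&(z<22),"top surf (outer)")
fl=b&(z>1)&(z<8)
a=fl.copy(); a[:,:235]=0; rect(a,"big"); 
a=fl.copy(); a[:,235:]=0; a[:,:165]=0; rect(a,"small")
g=(z>11)&(z<22); g[:,80:]=0; rect(g,"grey part")
E
```

```text
floor -0.03512088466865748 tray top 15.950287234897019 pocket 4.222435282086565 4.3179042629042215
top surf (outer) 12419 [460.3  -8.4] [140.  199.9] 1.1 [[388.0, 90.0], [392.0, -110.0], [532.0, -107.0], [528.0, 93.0]] z 15.9
big 9924 [462.8 -48.3] [115.5  94.4] 1.1 [[404.0, -2.0], [406.0, -97.0], [521.0, -94.0], [520.0, -0.0]] z 4.2
small 2242 [459.2  50.9] [50.  48.8] 0.6 [[434.0, 75.0], [434.0, 26.0], [484.0, 27.0], [484.0, 76.0]] z 4.3
grey part 5312 [453.8 238.2] [140.6  59.6] 1.0 [[383.0, 267.0], [384.0, 207.0], [525.0, 210.0], [524.0, 269.0]] z 16.0
```

```bash
python3 -m inch '{"grip":[-1,-1,-1,-1,-1,-1,-1,-1],"travel":[[2,-0.2,-4],[5,-0.4,-8],[7.6,-0.5,-12],[7.6,-0.5,-16],[7.6,-0.5,-18],[7.6,-0.5,-18],[7.6,-0.5,-18],[7.6,-0.5,-18]],"turn":[[0,0,1.1],[0,0,1.1],[0,0,1.1],[0,0,1.1],[0,0,1.1],[0,0,1.1],[0,0,1.1],[0,0,1.1]]}'; python3 - <<'E'
from h import *
p,d,W,c=cloud("wrist","w5"); print(manip.read_state()['wrist_force'])
E
```

```text
clock: 8.35
eef_pos: [461.7, -48.5, 55.9]
eef_rot: [3.141, -0.002, 0.019]
wrist_force: [0.0, 0.1, -1.3]
finger_gap: 19.9
[ 0.17609565  0.57982218 -1.75031026]
```

View pics/w5.png

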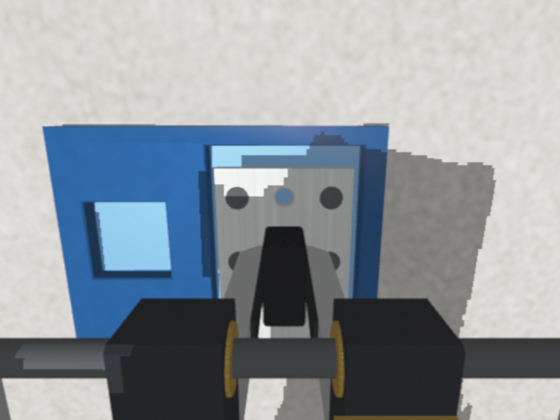

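The plate is aligned over the pocket. I lower it, release and rise.

```bash
python3 -m inch '{"grip":[-1,-1,-1,-1,-1,-1],"travel":[[0,0,-1.2],[0,0,-2.4],[0,0,-3.2],[0,0,-3.6],[0,0,-3.8],[0,0,-3.8]],"turn":[[0,0,0],[0,0,0],[0,0,0],[0,0,0],[0,0,0],[0,0,0]]}'; python3 -m inch '{"grip":[-0.2,-0.2,-0.2,-0.2,-0.2,-0.2,-0.2],"travel":[[0,0,0],[0,0,0],[0,0,0],[0,0,1],[0,0,3],[0,0,6],[0,0,6]],"turn":[[0,0,0],[0,0,0],[0,0,0],[0,0,0],[0,0,0],[0,0,0],[0,0,0]]}'
```

```text
clock: 9.15
eef_pos: [461.8, -48.4, 17.9]
eef_rot: [3.141, -0.002, 0.019]
wrist_force: [0.1, -0.4, -1.2]
finger_gap: 19.5
clock: 10.02
eef_pos: [463.0, -48.6, 80.2]
eef_rot: [3.14, -0.006, 0.019]
wrist_force: [0.7, -0.3, -1.2]
finger_gap: 37.8
```

```bash
python3 -m inch '{"grip":[0,0,0,0,0,0,0],"travel":[[0,0,5],[3,-1,9],[7,-2,12],[11,-2.5,13],[11.5,-2.7,13],[11.5,-2.7,13],[11.5,-2.7,13]],"turn":[[0,0,0],[0,0,0],[0,0,0],[0,0,0],[0,0,0],[0,0,0],[0,0,0]]}'; cat > jar.py <<'E'
from h import *
import sys
def jar(name,tag,xy):
    p,d,W,c=cloud("wrist",tag); s=manip.read_state(); z=np.nan_to_num(W[...,2],nan=-99)
    print("tcp",s['eef_pos'].round(1),"yaw",s['eef_rot'][2].round(3))
    for r in manip.look_for("wrist",name)[:3]: print(r)
    m=(z>70)&(z<82)&(np.hypot(W[...,0]-xy[0],W[...,1]-xy[1])<60)
    nn,lab,st,ce=cv2.connectedComponentsWithStats(m.astype(np.uint8))
    for k in range(1,nn):
        if st[k,4]<60: continue
        w=W[(lab==k)&(z>74)]; col=np.median(p[(lab==k)&(z>74)],axis=0)
        if len(w)<20: continue
        (cx,cy),rad=cv2.minEnclosingCircle(w[:,:2].astype(np.float32))
        print("cap",ce[k].round(),st[k,4],"c %.1f %.1f r %.1f"%(cx,cy,rad),"z",np.median(w[:,2]).round(1),"col",col, "delta cm",np.round((np.r_[cx,cy]-s['eef_pos'][:2])/10,2))
jar(sys.argv[1],sys.argv[2],(float(sys.argv[3]),float(sys.argv[4])))
E
python3 jar.py red_jar w6 651 -75
```

```text
clock: 10.9
eef_pos: [577.1, -75.5, 209.8]
eef_rot: [3.14, -0.005, 0.019]
wrist_force: [0.2, 0.5, 0.6]
finger_gap: 46.6
tcp [577.2 -75.5 210. ] yaw 0.019
{'bbox': [267.2, 98.0, 308.7, 136.9], 'p': 0.61}
cap [287. 115.] 1184 c 653.2 -76.8 r 15.9 z 76.2 col [179.  87.  83.] delta cm [ 7.6  -0.13]
```

View pics/w6.png

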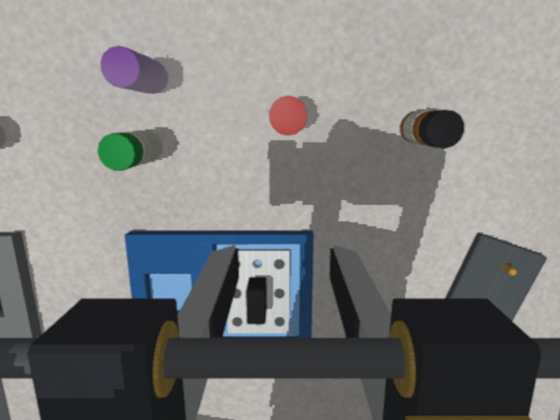

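Red cap at (288,115), world (653,-77). The plate sits in the big pocket. I'll grasp the red jar next.

```bash
python3 -m inch '{"grip":[0.3,0.3,0.3,0.3,0.3,0.3,0.3,0.3],"travel":[[4,-0.1,-3],[7.6,-0.13,-7],[7.6,-0.13,-9],[7.6,-0.13,-11],[7.6,-0.13,-14],[7.6,-0.13,-17],[7.6,-0.13,-17.5],[7.6,-0.13,-17.5]],"turn":[[0,0,0],[0,0,0],[0,0,0],[0,0,0],[0,0,0],[0,0,0],[0,0,0],[0,0,0]]}' 25
python3 -m inch '{"grip":[-1,-1,-1,-1,-1,-1],"travel":[[0,0,0],[0,0,0],[0,0,0],[0,0,0],[0,0,0],[0,0,0]],"turn":[[0,0,0],[0,0,0],[0,0,0],[0,0,0],[0,0,0],[0,0,0]]}' 25
```

```text
clock: 12.0
eef_pos: [653.6, -76.9, 36.3]
eef_rot: [3.14, -0.007, 0.019]
wrist_force: [0.2, 0.0, 0.7]
finger_gap: 61.1
clock: 12.75
eef_pos: [653.8, -76.9, 36.7]
eef_rot: [3.14, -0.008, 0.019]
wrist_force: [-0.8, -0.5, 5.2]
finger_gap: 31.3
```

```bash
python3 -m inch '{"grip":[-1,-1,-1,-1,-1,-1,-1,-1,-1,-1],"travel":[[0,0,2],[0,0,5],[-3,2,7],[-7,4.5,8],[-11,7,8],[-15,10,8],[-18,12,8],[-19.46,12.7,8],[-19.46,12.7,8],[-19.46,12.7,8]],"turn":[[0,0,0],[0,0,0],[0,0,0],[0,0,0],[0,0,0],[0,0,0],[0,0,0],[0,0,0],[0,0,0],[0,0,0]]}'; python3 - <<'E'
from h import *
p,d,W,c=cloud("wrist","w7"); print(manip.read_state()['wrist_force'])
E
```

```text
clock: 14.0
eef_pos: [460.2, 49.5, 116.9]
eef_rot: [3.139, -0.008, 0.018]
wrist_force: [-0.0, 0.0, -1.6]
finger_gap: 31.8
[ 0.38598835 -0.05098193 -0.96408206]
```

View pics/w7.png

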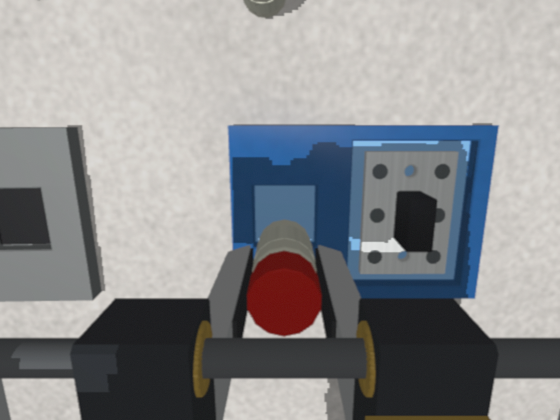

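```bash
python3 -m inch '{"grip":[-1,-1,-1,-1,-1,-1,-1],"travel":[[-0.1,0,-2],[-0.1,0,-4],[-0.1,0,-6],[-0.1,0,-7],[-0.1,0,-7.5],[-0.1,0,-7.6],[-0.1,0,-7.6]],"turn":[[0,0.4,0],[0,0.4,0],[0,0.4,0],[0,0.4,0],[0,0.4,0],[0,0.4,0],[0,0.4,0]]}'; python3 -m inch '{"grip":[0,0,0,0,0,0,0,0],"travel":[[0,0,0],[0,0,0],[0,0,0],[0,0,1],[0,0,4],[0,0,8],[0,0,11],[0,0,11]],"turn":[[0,0,0],[0,0,0],[0,0,0],[0,0,0],[0,0,0],[0,0,0],[0,0,0],[0,0,0]]}'
```

```text
clock: 14.92
eef_pos: [459.4, 49.5, 41.2]
eef_rot: [3.14, -0.002, 0.018]
wrist_force: [-0.3, 0.0, -0.6]
finger_gap: 31.5
clock: 15.92
eef_pos: [460.4, 49.5, 153.7]
eef_rot: [3.14, -0.006, 0.018]
wrist_force: [0.1, 0.2, -0.7]
finger_gap: 47.0
```

```bash
python3 -m inch '{"grip":[0,0,0,0,0,0],"travel":[[2,0.5,3],[5,1,5],[8,1.9,5.6],[8.5,1.9,5.6],[8.5,1.9,5.6],[8.5,1.9,5.6]],"turn":[[0,0,0],[0,0,0],[0,0,0],[0,0,0],[0,0,0],[0,0,0]]}'; python3 jar.py green_jar w8 621 69
```

```text
clock: 16.68
eef_pos: [544.6, 68.4, 209.2]
eef_rot: [3.14, -0.006, 0.018]
wrist_force: [-0.3, 0.2, -0.2]
finger_gap: 47.2
tcp [544.7  68.4 209.4] yaw 0.018
{'bbox': [267.7, 96.8, 306.8, 137.5], 'p': 0.85}
{'bbox': [280.9, 3.5, 321.8, 60.9], 'p': 0.85}
cap [298.  41.] 281 c 678.7 59.1 r 12.0 z 76.2 col [122.  65. 155.] delta cm [13.4  -0.92]
cap [287. 115.] 1189 c 620.6 67.1 r 15.8 z 76.1 col [ 89. 147.  98.] delta cm [ 7.59 -0.13]
```

View pics/w8.png

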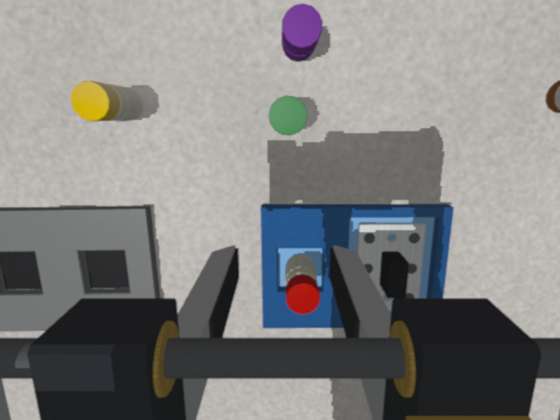

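Green cap at (288,115), purple look-alike at (301,32), red jar standing in its pocket, yellow at (92,101).

```bash
python3 -m inch '{"grip":[0.3,0.3,0.3,0.3,0.3,0.3,0.3,0.3],"travel":[[4,-0.1,-3],[7.6,-0.13,-7],[7.6,-0.13,-9],[7.6,-0.13,-11],[7.6,-0.13,-14],[7.6,-0.13,-17],[7.6,-0.13,-17.4],[7.6,-0.13,-17.4]],"turn":[[0,0.3,0],[0,0.3,0],[0,0.3,0],[0,0.3,0],[0,0.3,0],[0,0.3,0],[0,0.3,0],[0,0.3,0]]}' 25
python3 -m inch '{"grip":[-1,-1,-1,-1,-1,-1],"travel":[[0,0,0],[0,0,0],[0,0,0],[0,0,0],[0,0,0],[0,0,0]],"turn":[[0,0,0],[0,0,0],[0,0,0],[0,0,0],[0,0,0],[0,0,0]]}' 25
```

```text
clock: 17.77
eef_pos: [621.2, 67.1, 36.6]
eef_rot: [3.14, -0.002, 0.018]
wrist_force: [0.2, 0.5, 0.4]
finger_gap: 61.6
clock: 18.52
eef_pos: [621.3, 67.1, 36.9]
eef_rot: [3.14, -0.002, 0.018]
wrist_force: [-0.8, -0.3, 4.9]
finger_gap: 31.5
```

```bash
python3 -m inch '{"grip":[-1,-1,-1,-1,-1,-1,-1,-1,-1,-1],"travel":[[0,0,2],[0,0,6],[-3,2,10],[-7,5,14],[-11,9,17],[-15,13,18],[-19,18,18],[-22,22,18],[-23.6,24.3,18],[-23.6,24.3,18]],"turn":[[0,0,0],[0,0,0],[0,0,0],[0,0,0],[0,0,0],[0,0,0],[0,0,0],[0,0,0],[0,0,0],[0,0,0]]}'; python3 - <<'E'
from h import *
p,d,W,c=cloud("wrist","w9"); s=manip.read_state(); print(s['eef_pos'],s['eef_rot'],s['wrist_force'],s['finger_gap'],s['joints'])
np.savez("/tmp/w9.npz",p=p,W=W,d=d)
E
```

```text
clock: 19.77
eef_pos: [384.4, 311.1, 217.9]
eef_rot: [3.14, -0.003, 0.021]
wrist_force: [1.0, -0.9, 1.0]
finger_gap: 31.7
[385.11458089 310.25844736 217.69834438] [ 3.14008128e+00 -3.06843431e-03  1.94069687e-02] [ 0.22454121 -0.07968365 -0.45595721] 31.67614360582427 [ 0.60570927  0.16495361  1.65813035 -0.00305469  1.31679007  2.157866  ]
```

View pics/w9.png

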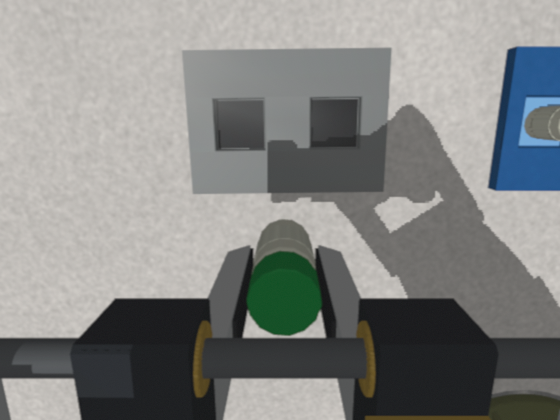

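```bash
python3 - <<'E'
from h import *
f=np.load("/tmp/w9.npz"); W=f['W']; p=f['p']; z=np.nan_to_num(W[...,2],nan=-99)
roi=np.zeros(z.shape,bool); roi[35:205,165:410]=1
def rect(m,l):
    m=m&roi; nn,lab,st,_=cv2.connectedComponentsWithStats(m.astype(np.uint8)); m=lab==1+np.argmax(st[1:,4])
    r=cv2.minAreaRect(W[m][:,:2].astype(np.float32)); print(l,m.sum(),np.round(r[0],1),np.round(r[1],1),round(r[2],1),np.round(cv2.boxPoints(r)).tolist(),"z",np.median(z[m]).round(1))
rect((z>11)&(z<22),"tray")
for a,b in ((205,275),(300,370)):
    m=(z>1)&(z<8); m[:,:a]=0; m[:,b:]=0; m[:90]=0; m[160:]=0; rect(m,"pocket")
E
```

```text
tray 23756 [452.4 309. ] [140.5 200.7] 2.0 [[379.0, 407.0], [386.0, 206.0], [526.0, 211.0], [519.0, 412.0]] z 15.7
pocket 2457 [450.9 357.4] [50.1 49.7] 1.8 [[425.0, 381.0], [427.0, 332.0], [477.0, 333.0], [475.0, 383.0]] z 4.0
pocket 2435 [453.9 260.4] [50.2 49.3] 1.6 [[428.0, 284.0], [430.0, 235.0], [480.0, 236.0], [478.0, 286.0]] z 4.0
```

```bash
python3 -m inch '{"grip":[-1,-1,-1,-1,-1,-1,-1],"travel":[[3,2,-3],[6,4,-7],[6.57,4.7,-10],[6.57,4.7,-13],[6.57,4.7,-14],[6.57,4.7,-14],[6.57,4.7,-14]],"turn":[[0,0.2,0],[0,0.2,0],[0,0.2,0],[0,0.2,0],[0,0.2,0],[0,0.2,0],[0,0.2,0]]}'; python3 - <<'E'
from h import *
p,d,W,c=cloud("wrist","w10")
E
```

```text
clock: 20.7
eef_pos: [451.5, 357.4, 79.2]
eef_rot: [3.141, -0.001, 0.019]
wrist_force: [-0.7, 0.0, 0.2]
finger_gap: 32.0
```

View pics/w10.png

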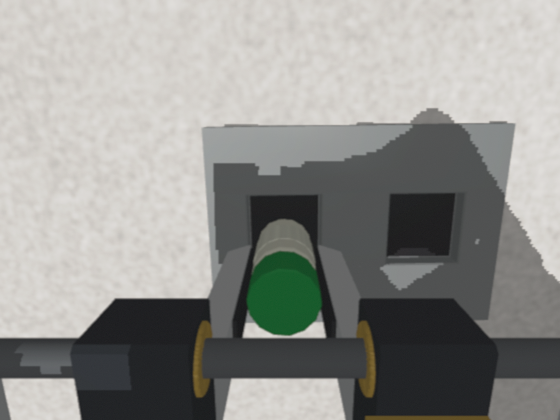

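The jar is lined up with the far pocket (250–320, 195). Lower and release.

```bash
python3 -m inch '{"grip":[-1,-1,-1,-1,-1,-1],"travel":[[-0.05,0,-1],[-0.05,0,-2.2],[-0.05,0,-3.2],[-0.05,0,-3.6],[-0.05,0,-3.8],[-0.05,0,-3.8]],"turn":[[0,0,0],[0,0,0],[0,0,0],[0,0,0],[0,0,0],[0,0,0]]}'; python3 -m inch '{"grip":[0,0,0,0,0,0,0,0,0],"travel":[[0,0,0],[0,0,0],[0,0,0],[0,0,1],[0,0,4],[0,0,8],[0,0,12],[0,0,15],[0,0,15]],"turn":[[0,0,0],[0,0,0],[0,0,0],[0,0,0],[0,0,0],[0,0,0],[0,0,0],[0,0,0],[0,0,0]]}'
```

```text
clock: 21.5
eef_pos: [451.0, 357.5, 41.3]
eef_rot: [3.142, -0.002, 0.019]
wrist_force: [0.7, -0.1, -0.5]
finger_gap: 31.8
clock: 22.62
eef_pos: [451.7, 358.0, 194.2]
eef_rot: [-3.139, -0.006, 0.019]
wrist_force: [-0.4, 0.7, -0.1]
finger_gap: 47.2
```

```bash
python3 -m inch '{"grip":[0,0,0,0,0,0,0,0,0,0],"travel":[[0,-3,1.5],[1,-8,1.5],[2,-14,1.5],[3,-20,1.5],[4,-26,1.5],[5,-32,1.5],[6,-37,1.5],[7,-42,1.5],[8,-46,1.5],[9,-49,1.5]],"turn":[[0,0,0],[0,0,0],[0,0,0],[0,0,0],[0,0,0],[0,0,0],[0,0,0],[0,0,0],[0,0,0],[0,0,0]]}'; python3 -m inch '{"grip":[0,0,0,0,0],"travel":[[1.5,-4,0],[2.5,-7,0],[2.5,-7.3,0],[2.5,-7.3,0],[2.5,-7.3,0]],"turn":[[0,0,0],[0,0,0],[0,0,0],[0,0,0],[0,0,0]]}';  python3 jar.py amber_jar w11 644 -206
```

```text
clock: 23.88
eef_pos: [541.5, -133.6, 208.3]
eef_rot: [-3.139, -0.004, 0.018]
wrist_force: [0.7, -0.2, 0.2]
finger_gap: 46.8
clock: 24.5
eef_pos: [566.4, -205.6, 208.4]
eef_rot: [-3.139, -0.004, 0.019]
wrist_force: [0.5, 0.1, 1.1]
finger_gap: 47.1
tcp [ 566.4 -205.7  208.5] yaw 0.019
{'bbox': [272.1, 95.8, 307.8, 135.9], 'p': 0.58}
{'bbox': [455.3, 0.0, 560.0, 107.6], 'p': 0.46}
{'bbox': [0.3, 220.6, 198.9, 339.6], 'p': 0.39}
cap [289. 112.] 1205 c 644.6 -207.5 r 15.9 z 76.0 col [84. 83. 82.] delta cm [ 7.81 -0.18]
```

View pics/w11.png

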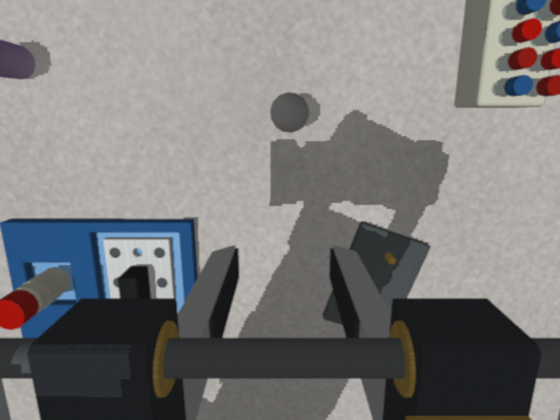

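Amber jar's black cap at (289,112), world (644.6,-207.5); the rack is well clear at upper right.

```bash
python3 -m inch '{"grip":[0.3,0.3,0.3,0.3,0.3,0.3,0.3,0.3],"travel":[[4,-0.1,-3],[7.8,-0.18,-7],[7.8,-0.18,-9],[7.8,-0.18,-11],[7.8,-0.18,-14],[7.8,-0.18,-17],[7.8,-0.18,-17.3],[7.8,-0.18,-17.3]],"turn":[[0,0.3,0],[0,0.3,0],[0,0.3,0],[0,0.3,0],[0,0.3,0],[0,0.3,0],[0,0.3,0],[0,0.3,0]]}' 25
python3 -m inch '{"grip":[-1,-1,-1,-1,-1,-1],"travel":[[0,0,0],[0,0,0],[0,0,0],[0,0,0],[0,0,0],[0,0,0]],"turn":[[0,0,0],[0,0,0],[0,0,0],[0,0,0],[0,0,0],[0,0,0]]}' 25
```

```text
clock: 25.6
eef_pos: [644.8, -207.9, 37.2]
eef_rot: [-3.139, -0.001, 0.019]
wrist_force: [0.2, -0.4, 0.2]
finger_gap: 61.2
clock: 26.35
eef_pos: [644.9, -207.9, 37.6]
eef_rot: [-3.139, -0.002, 0.019]
wrist_force: [-0.3, -0.2, 4.5]
finger_gap: 31.3
```

```bash
python3 -m inch '{"grip":[-1,-1,-1,-1,-1,-1,-1,-1,-1,-1],"travel":[[0,0,2],[0,0,6],[-1,2,11],[-3,6,13],[-5,11,13],[-7,16,13],[-9,21,13],[-11,26,13],[-13,31,13],[-15,36,13]],"turn":[[0,0,0],[0,0,0],[0,0,0],[0,0,0],[0,0,0],[0,0,0],[0,0,0],[0,0,0],[0,0,0],[0,0,0]]}'; python3 -m inch '{"grip":[-1,-1,-1,-1,-1,-1],"travel":[[-2,5,0],[-3.5,9,0],[-4.1,10.8,0],[-4.1,10.8,0],[-4.1,10.8,-4],[-4.1,10.8,-4]],"turn":[[0,0,0],[0,0,0],[0,0,0],[0,0,0],[0,0,0],[0,0,0]]}'; python3 - <<'E'
from h import *
p,d,W,c=cloud("wrist","w12")
E
```

```text
clock: 27.6
eef_pos: [494.2, 153.5, 168.8]
eef_rot: [-3.139, -0.003, 0.019]
wrist_force: [0.9, -1.1, -1.4]
finger_gap: 31.7
clock: 28.35
eef_pos: [452.6, 259.8, 127.0]
eef_rot: [-3.141, 0.002, 0.017]
wrist_force: [0.7, -0.6, -0.0]
finger_gap: 31.8
```

View pics/w12.png

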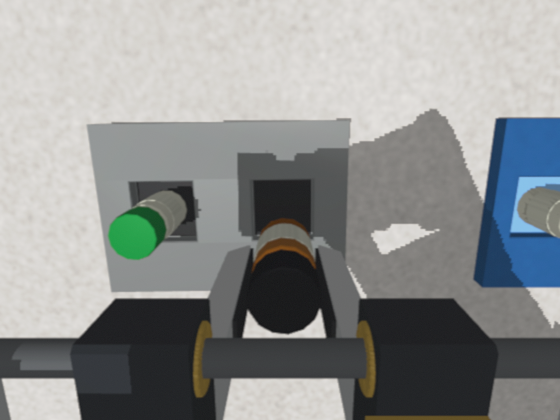

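```bash
python3 -m inch '{"grip":[-1,-1,-1,-1,-1,-1,-1,-1],"travel":[[0.1,0.05,-2],[0.1,0.05,-4],[0.1,0.05,-6],[0.1,0.05,-7],[0.1,0.05,-8],[0.1,0.05,-8.3],[0.1,0.05,-8.5],[0.1,0.05,-8.5]],"turn":[[0,0,0],[0,0,0],[0,0,0],[0,0,0],[0,0,0],[0,0,0],[0,0,0],[0,0,0]]}'; python3 -m inch '{"grip":[0,0,0,0,0,0,0,0,0],"travel":[[0,0,0],[0,0,0],[0,0,0],[0,0,1],[0,0,4],[0,0,8],[0,0,12],[-2,0,17],[-2,0,17]],"turn":[[0,0,0],[0,0,0],[0,0,0],[0,0,0],[0,0,0],[0,0,0],[0,0,0],[0,0,0],[0,0,0]]}'
```

```text
clock: 29.4
eef_pos: [454.5, 260.9, 44.0]
eef_rot: [-3.14, -0.001, 0.017]
wrist_force: [-0.6, -0.4, -1.2]
finger_gap: 31.5
clock: 30.52
eef_pos: [435.0, 261.6, 218.3]
eef_rot: [-3.137, -0.008, 0.018]
wrist_force: [0.8, -0.3, -1.9]
finger_gap: 47.2
```

```bash
python3 -m inch '{"grip":[0,0,0,0,0,0],"travel":[[-3,-3,4],[-6,-6,8],[-9,-10,10],[-9,-11,12],[-9,-11,12],[-9,-11,12]],"turn":[[0,0,0],[0,0,0],[0,0,0],[0,0,0],[0,0,0],[0,0,0]]}'; cat > chk.py <<'E'
from h import *
import sys
T={"blue":(460.3,-8.4,1.1),"grey":(452.4,309.0,1.8)}
def loc(xy,t):
    x,y,a=T[t]; a=np.radians(a); d=np.array(xy)-(x,y); return np.round([d[0]*np.cos(a)+d[1]*np.sin(a),-d[0]*np.sin(a)+d[1]*np.cos(a)],1)
for n in sys.argv[1].split(","):
    p,d,W,c=cloud(n,"chk_"+n+sys.argv[2]); z=np.nan_to_num(W[...,2],nan=-99)
    for l,q,t in (("red",(459,50),"blue"),("green",(451,357),"grey"),("amber",(454,261),"grey")):
        m=(z>76)&(z<90)&(np.hypot(W[...,0]-q[0],W[...,1]-q[1])<40)
        if m.sum()<15: print(n,l,"few",m.sum()); continue
        w=W[m]; (cx,cy),r=cv2.minEnclosingCircle(w[:,:2].astype(np.float32)); print(n,l,m.sum(),"r %.1f"%r,"topz %.1f"%np.median(w[:,2]),"local",loc((cx,cy),t))
    m=(z>9)&(z<14.5)&(np.abs(W[...,0]-461)<54)&(np.abs(W[...,1]+48)<43)
    if m.sum()>50:
        w=W[m]; A=np.c_[w[:,:2]-w[:,:2].mean(0),np.ones(len(w))]; k=np.linalg.lstsq(A,w[:,2],rcond=None)[0]
        r=cv2.minAreaRect(w[:,:2].astype(np.float32)); print(n,"plate",m.sum(),np.round(r[1],1),round(r[2],1),"tilt",np.hypot(*k[:2]).round(3),"z",k[2].round(1),"local",loc(r[0],"blue"))
E
python3 chk.py wrist,scene,top a
```

```text
clock: 31.28
eef_pos: [345.0, 151.9, 337.1]
eef_rot: [-3.137, -0.006, 0.018]
wrist_force: [0.3, -0.1, 0.3]
finger_gap: 47.1
wrist red 664 r 16.1 topz 79.7 local [-1.  58.9]
wrist green 671 r 16.1 topz 79.8 local [-1.  49.1]
wrist amber 660 r 15.8 topz 79.7 local [ -0.  -47.4]
wrist plate 3541 [99.6 71.7] 1.1 tilt 0.0 z 11.8 local [  0.7 -39. ]
scene red 83 r 17.3 topz 78.5 local [-1.3 57.9]
scene green 99 r 17.1 topz 78.7 local [-0.1 48.8]
scene amber 94 r 16.4 topz 78.7 local [  1.6 -47.5]
scene plate 474 [101.9  70.7] 1.2 tilt 0.001 z 11.0 local [  0.9 -39.5]
top red 134 r 15.6 topz 81.0 local [-3.1 60.5]
top green 138 r 16.2 topz 80.9 local [-2.9 51.2]
top amber 135 r 15.9 topz 81.1 local [ -1.5 -45.9]
top plate 672 [ 81.2 109. ] 86.6 tilt 0.003 z 11.9 local [  0.7 -39.4]
```

View pics/chk_wrista.png

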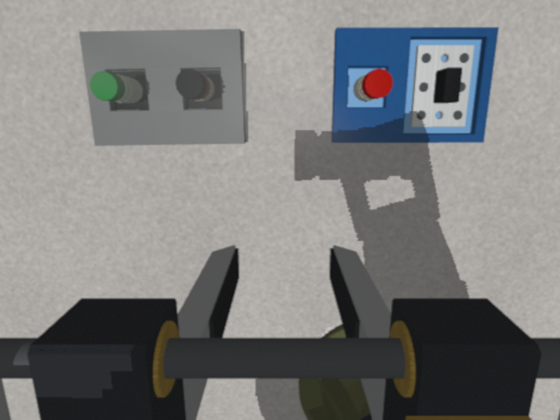

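View pics/chk_scenea.png

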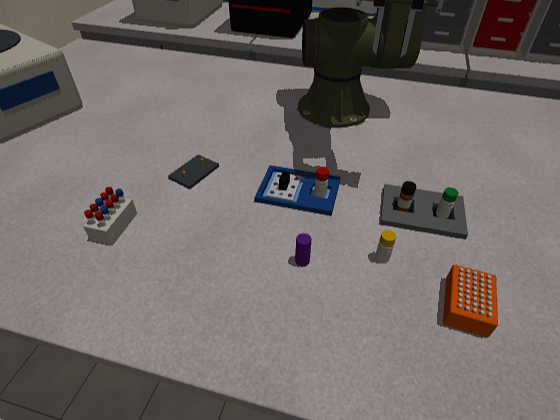

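The pictures show green (105,85) and amber (193,84) in the grey pockets, red (377,84) and the plate (445,85) in the blue tray. All stand flat and near centre, and yellow, rack and box are where they were. Nothing touches the robot, so I'll hand in.

```bash
python3 - <<'E'
from cell import manip
print(manip.sign_off(), manip.read_state()['clock'])
E
```

```text
the job is handed in; nothing more can be done
the job is handed in; nothing more can be done
```

Both kits are made up and the job is handed in at about 31.5 s. The sign-off gave no verdict, so the checks below are my own.

- **How it went:** The plate was lifted straight off its dowels, kept level and set in the blue tray's big pocket. The red jar went in the blue tray's small pocket, green in the grey tray's +y pocket and amber in its -y pocket. The amber jar probably dropped about 2 mm on release and still stood upright.
- **Positions (wrist camera, tray frames, x / y in mm):** All four things are within 1.1 mm of their pocket centres.

| Item | Measured | Pocket centre |
|---|---|---|
| Plate | 0.7 / -39.0 | 0 / -40 |
| Red jar | -1.0 / 58.9 | 0 / 58 |
| Green jar | -1.0 / 49.1 | 0 / 48 |
| Amber jar | 0.0 / -47.4 | 0 / -48 |

- **Heights and tilt:** The cap tops are at about 80 mm and the plate top at about 12 mm, so everything is on the pocket floors. The plate's tilt is about 0 rad, and its yaw matches the tray's to within about 0.1°. I checked the jars' uprightness from the pictures and cap heights, not by measuring tilt.
- **Disagreement:** The scene and top cameras differed from the wrist camera by up to about 2 mm, in line with their calibration. The top camera's rectangle fit on the plate gave the wrong size (81 x 109 mm) because it picked up other points. The tilt and centre it gave still agreed.
- **Left alone:** The yellow jar, tube rack and tip box look unmoved when the first and last scene pictures are compared; I did not measure them again.

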